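# Stack the dried slide tray on the tray in the cradle

## Task

Take the slide tray with the carry handle off the leaning drying rack and stack it on the lower tray in the cradle, so that all four corner pins drop into the lower tray's sockets and it sits flush. Set it down gently and keep hold of it until it is fully home, then let go; leave everything else where it stands.

Things in the scene. Friction and masses are not known exactly. Their poses are not given: they have to be found in the camera images.
- tray_grip (a point): Handle of the tray to move (white slide tray, starts on the leaning rack). Flat-sided bar, 14 mm thick (tray x), 70 mm long (tray y), 36 to 62 mm above the tray's underside, on a post under each end. Point: middle of the handle, 48 mm above the underside, 14 mm below the handle's top, 26 mm above the tray's rim. Axes: the tray's, z out of its open top.
- pins_mid (a point): Same tray: centre of the square of its four pin tips, 60 mm under the handle point. Tray 120 (x) by 180 (y) by 22 mm, 0.25 to 0.5 kg. Its round pins, 10 mm across, tips slightly tapered, stand 12 mm below its underside at x +-42, y +-74 mm. Turned half round it fits equally well.
- rack: Fixed drying rack: aluminium board 150 x 200 mm leaning back 30 degrees on posts over a grey foot. Origin under its centre at table height, x towards its high side, y level, z up. The tray lies on it, so the tray's z leans 30 degrees from vertical towards the rack's -x and the handle runs level along the rack's y.
- board_mid (a point): Middle of the rack's leaning board, 62 mm above the table (upper edge 100 mm). The tray stands on it on its pin tips; a 9 mm high ledge just below the lower pins keeps it from sliding, so lift it square off the board by 15 mm or more first. Axes as the rack's.
- cradle: Fixed cradle: white plate 170 (x) by 216 mm (y), 10 mm thick, low aluminium guides (tops 24 mm up). Origin under its centre at table height, z up. In it lies the lower tray, white, no handle, 120 x 180 x 22 mm, square with the cradle and centred in its y. Along the cradle's x it was left up to 9 mm either way of centre: this offset is NOT reported, it must be seen or felt.
- rim_mid (a point): On the cradle's axis at the level of the lower tray's flat rim, 32 mm up. In the rim: four blind sockets at x +-42, y +-74 mm from the lower tray's own centre, 12.5 (x) by 14.5 mm (y), 16 mm deep. Pins standing on the rim leave the handle point 92 mm above the table, pins home 80 mm, tray flush on tray. The lower tray slides along x only stiffly (8 N).
- dropper_mid (a point): Bystander, to be left alone: white plastic dropper bottle, 34 mm across, 85 mm tall; this point is at its centre, half-way up.
- vial_mid (a point): Bystander, to be left alone: amber glass vial with black cap, 36 mm across, 75 mm tall; this point is at its centre, half-way up.
- reagent_mid (a point): Bystander, to be left alone: white reagent bottle, 60 mm across, 130 mm tall; this point is at its centre, half-way up.
- beaker_mid (a point): Bystander, to be left alone: glass beaker, 68 mm across, 85 mm tall; this point is at its centre, half-way up.
- slidebox_mid (a point): Bystander, to be left alone: closed grey slide box, 100 x 85 x 35 mm; this point is at its centre, half-way up.
- mouse_mid (a point): Bystander, to be left alone: black computer mouse, about 62 mm across, 34 mm tall; this point is at its centre, half-way up.
- pencup_mid (a point): Bystander, to be left alone: black pen cup, 72 mm across, 95 mm tall; this point is at its centre, half-way up.
There are look-alikes about, which are no part of the job. Leave any brown or red look-alike of the part that bears tray_grip alone.

How it is judged:
On the way, in this order (a step that is already met when the one before it is completed fails the run):
1. the tray is lifted clear of the rack and held (distance of tray_grip from where it was at the start of the episode above 0.03 m and contact force between tray and rack below 0.1 N and contact force between the fingers and tray above 0.5 N), for 0.1 s.
2. the tray is fully home on the lower tray while the gripper still touches it (x of tray_grip in the frame of cradle between -0.013 and 0.013 m and y of tray_grip in the frame of cradle between -0.005 and 0.005 m and z of tray_grip in the frame of cradle between 0.077 and 0.083 m and angle between tray_grip's own z axis and vertical below 0.04 rad and angle between the y axis of tray_grip and the y axis of cradle, either way round below 0.05 rad and contact force between the fingers and tray above 0.3 N), for 0.1 s.
At the end, for the whole second after the job is handed in: The tray sits flush with pins in the sockets: handle point 80 mm above the table within 3 mm, level within 0.04 rad, y axis along the cradle's (either way) within 0.05 rad, within 13 mm (cradle x) and 5 mm (cradle y) of the cradle's centre; released, at rest (x of tray_grip in the frame of cradle between -0.013 and 0.013 m and y of tray_grip in the frame of cradle between -0.005 and 0.005 m and z of tray_grip in the frame of cradle between 0.077 and 0.083 m and angle between tray_grip's own z axis and vertical below 0.04 rad and angle between the y axis of tray_grip and the y axis of cradle, either way round below 0.05 rad and contact force between the fingers and tray below 0.1 N and linear speed of tray below 0.01 m/s); the robot touches nothing.
It fails at once if the tray is slammed or pressed hard on the cradle or the lower tray (over 60 N) (contact force between tray and cradle above 60 N).
It fails at once if a bystander is moved by more than 25 mm (distance of any of dropper_mid, vial_mid, reagent_mid, beaker_mid, slidebox_mid, mouse_mid, pencup_mid from where it was at the start of the episode above 0.025 m).
It also fails if it takes over 61 s, if anything falls off the work surface, if the arm or the gripper's body presses on something with over 40 N, if the wrist force passes 120 N, or if a joint passes its speed limit or range.

## Robot

A 6-joint arm with a two-finger parallel gripper is mounted at the origin on the work surface. World frame = base frame: x ahead of the robot, y to its left, z up, the work surface at z = 0. Lengths are in m, angles in rad, forces in N, time in s.
With the tool pointing down it reaches from about 0.3 to 0.875 m from the base axis. Payload 6.4 kg.
Tool frame: the origin (TCP) lies midway between the tips of the shut fingers; the grasp point (between the pads) lies 19 mm behind it; x points along the fingers, y is the direction in which the jaws open and shut, and the axes are right-handed (so a half turn about x gives the same grasp; the last joint's range is limited). The gripper opens to 85 mm and grips with 20 to 120 N. Pads are 22 mm wide; open, the fingers measure 114 mm over their backs; the gripper's body (76 mm by 85 mm) begins 54 mm behind the grasp point. The pads swing forward as they close: fully open they stand 13 mm farther back than shut.
Start: joints at [-1.484, 0.181, 1.607, -0, 1.354, -0.206], TCP at [0.166, -0.551, 0.231] pointing down, gripper open.
Joint ranges: [-2.99, 2.99], [-0.89, 2.07], [0.3, 2.58], [-1.14, 4.28], [0, 2.63], [-3.12, 3.12]. Speed limits (rad/s): [2.57, 2.57, 3.01, 3.14, 3.14, 3.14].

## Interface

Orientations are given as a unit quaternion [w, x, y, z].
In Python, from bench import ctrl gives the robot as it stands.
- The arm moves only by the tool step_arm, never from a script. Its argument "motion" is a list of rows, each a list of 7 numbers: the shift along the tool's x, y, z in mm, then the turn, a rotation vector about the tool's x, y, z in degrees, then the closure in counts, from 0 (fully open) to 255 (shut). In form: [[tx, ty, tz, rx, ry, rz, hand], ...]. A call has 1 to 10 rows; each row is the pose to reach, as a shift and turn from the pose commanded when the call began, along the tool's axes at that moment; what a row does not reach only later rows make up. A row lasts 1/8 s, in which the tool goes at most 62.5 mm and 10.7 degrees, less where a joint would pass 70% of its speed; a pose out of reach is approached as far as the arm can. A call with a gripper value outside its range is refused whole. The fingers move at their own pace and stop on an object; the grip force is fixed at half the most. Time passes only in rows, so rows that repeat a pose let the fingers close. It gives the time, the measured TCP pose, the force and the opening at its end, in the units of the state.
- ctrl.get_obs(): the state, without advancing time (a new reading comes with each control period).
- ctrl.camera(name): name is "side" or "top"; returns (picture, depth): 384x512x3 uint8, red, green, blue; 384x512 float32, m along the optical axis (not along the pixel's ray), 0 where there is no reading.
- ctrl.camera_info(name): a dict with "fx", "fy", "cx", "cy" (pixels), "T" (4x4, takes a point from camera to world coordinates). Camera axes: x right, y down, z forward; pixel columns grow to the right and rows downward; lengths in m; the calibration is good to about 2 mm. A picture is of the moment at which its call begins. camera_info takes no time and is no camera call.
- ctrl.hand_in(): hands the job in, once; it reports no verdict.
The state is a dict: "time_s": time; "q": joint angles; "dq": joint speeds; "joint_efforts": joint torques, N m; "eef_pos": TCP position; "eef_rot": TCP orientation; "wrist_force": force on the tool from outside, world axes, zero at the start; "torque": the same for the moment, N m; "opening": opening from 0.0 (shut) to 1.0 (fully open).
Only numpy, scipy, OpenCV 4.12 (cv2) and the standard library are available. Lean on these libraries where they do the work, as an engineer would, in place of code of your own. Each camera call takes 0.05 s, during which the arm holds its last target. There are 200 camera calls.

## Working session

There is one attempt and no reset: what is moved stays moved. The work goes in short steps, Python scripts to look and compute and a tool call to move; the robot and the scene stay as the last step left them, time stands still between calls to the robot, and variables do not carry over. Pictures are saved under pics/ and viewed, about 8 in all and at most 12, crops included, and the job is handed in when it is done.

Besides the shell and the picture viewer there is one more tool, called after "Call:" as a command line: name --pt "numbers of a row" for each row, then --argument value for the rest. step_arm: Moves the arm, as the interface text tells. Its arguments: {"type":"object","properties":{"motion":{"type":"array","items":{"type":"array","items":{"type":"number"}}}},"required":["motion"]}

```bash
mkdir -p pics; ls; python3 - <<'E'
from bench import ctrl
import cv2,numpy as np
o=ctrl.get_obs();print(o)
for n in("top","side"):
    p,d=ctrl.camera(n);cv2.imwrite(f"pics/{n}0.png",cv2.resize(p[:,:,::-1],None,fx=1.5,fy=1.5));np.savez(f"{n}0.npz",p=p,d=d);print(n,ctrl.camera_info(n))
E
```

```text
pics
{'time_s': 0.0, 'q': array([-1.48430163e+00,  1.81548968e-01,  1.60800962e+00, -2.28986511e-05,
        1.35380721e+00, -2.06328583e-01]), 'dq': array([ 0.0005093 ,  0.00142623,  0.00136048,  0.00043732, -0.00046631,
       -0.00046276]), 'joint_efforts': array([ 9.23700900e-04, -4.44865179e+01, -3.51333904e+01, -2.13350595e-04,
        9.09615046e-03,  1.53629122e-05]), 'eef_pos': array([ 0.1659223 , -0.5499579 ,  0.23037892]), 'eef_rot': array([ 0.10253462,  0.69957053,  0.10378712, -0.69951123]), 'wrist_force': array([ 0.15278515,  0.87295373, -0.11423277]), 'torque': array([-0.07192109, -0.03917783,  0.02475308]), 'opening': 0.9964731394023898}
top {'fx': 430.35500615557055, 'fy': 430.35500615557055, 'cx': 252.51270408997388, 'cy': 195.979590393464, 'T': array([[-0.01447183, -0.99842344,  0.05423292,  0.4349213 ],
       [-0.9995654 ,  0.01583887,  0.02486244, -0.00648004],
       [-0.02568223, -0.05384954, -0.99821874,  1.59401819],
       [ 0.        ,  0.        ,  0.        ,  1.        ]])}
side {'fx': 407.28736059144023, 'fy': 407.28736059144023, 'cx': 261.48806689811835, 'cy': 192.5796267453507, 'T': array([[ 0.97390474, -0.13547528,  0.18208792,  0.23808361],
       [-0.22693901, -0.57114531,  0.78885469, -1.0818077 ],
       [-0.00287165, -0.80959217, -0.58698575,  0.93384143],
       [ 0.        ,  0.        ,  0.        ,  1.        ]])}
```

View pics/top0.png

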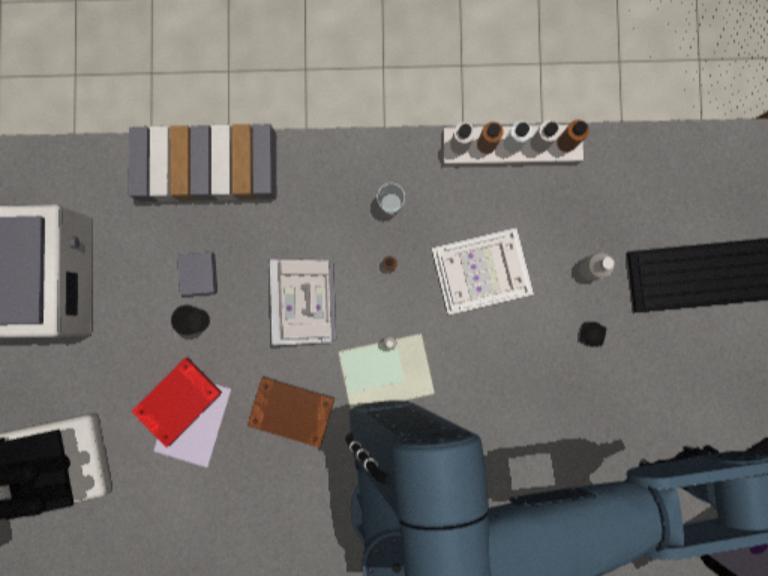

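View pics/side0.png

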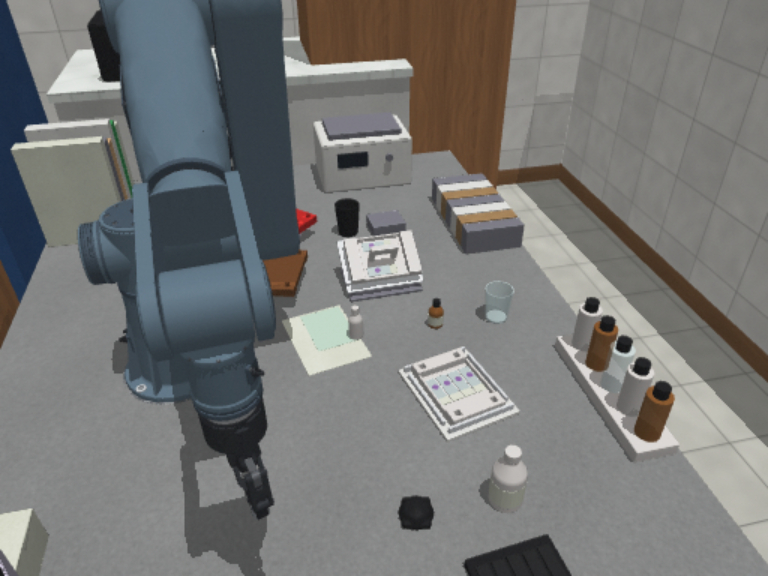

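The top view shows the rack tray at (300,302), the cradle at (482,270), and brown/red look-alikes at (290,410) and (177,400). The dropper at (388,343) and vial at (389,264) stand between rack and cradle. Next I'll measure both with depth.

```bash
cat > h.py <<'E'
from bench import ctrl
import cv2,numpy as np
def cloud(n,d):
    c=ctrl.camera_info(n);v,u=np.mgrid[:384,:512]
    P=np.stack([(u-c['cx'])/c['fx']*d,(v-c['cy'])/c['fy']*d,d],-1)
    return P@c['T'][:3,:3].T+c['T'][:3,3]
def ray(n,u,v,z):
    c=ctrl.camera_info(n);r=c['T'][:3,:3]@np.array([(u-c['cx'])/c['fx'],(v-c['cy'])/c['fy'],1]);o=c['T'][:3,3]
    return o+r*(z-o[2])/r[2]
E
python3 - <<'E'
from h import *
A=np.load('top0.npz');W=cloud('top',A['d'])
# rack: handle & rim fit
sub=W[165:240,172:232].reshape(-1,3);sub=sub[sub[:,2]>.03]
print(len(sub),sub.min(0),sub.max(0))
print("heights row v=200",np.round(W[200,174:228:2],3)[:,1:].tolist())
# plane by RANSAC
rng=np.random.default_rng(0);best=0
for _ in range(800):
    a,b,c=sub[rng.choice(len(sub),3,False)];n=np.cross(b-a,c-a);l=np.linalg.norm(n)
    if l<1e-9: continue
    n=n/l*np.sign(n[2]+1e-9);i=abs((sub-a)@n)<.0025
    if i.sum()>best:best=i.sum();I=i
m=sub[I].mean(0);n=np.linalg.svd(sub[I]-m)[2][2];n*=np.sign(n[2])
print("plane",best,n,np.degrees(np.arccos(n[2])),np.degrees(np.arctan2(n[1],n[0])))
hh=(sub-m)@n
print(np.histogram(hh,bins=np.arange(-.04,.06,.004)))
H=sub[(hh>.03)];print("handle",len(H),H.mean(0))
r=cv2.minAreaRect((H[:,:2]*1000).astype(np.float32));print(r)
# cradle
s=W[145:215,280:365].reshape(-1,3)
for lo,hi in((.005,.016),(.018,.027),(.028,.04)):
    q=s[(s[:,2]>lo)&(s[:,2]<hi)];print(lo,len(q),cv2.minAreaRect((q[:,:2]*1000).astype(np.float32)))
p=A['p'];a=cv2.resize(p[160:240,170:235,::-1],None,fx=6,fy=6,interpolation=2);b=cv2.resize(p[145:217,282:362,::-1],None,fx=6,fy=6,interpolation=2)
c=np.zeros((480,390+480,3),np.uint8);c[:480,:390]=a;c[:432,390:]=b;cv2.imwrite('pics/crop1.png',cv2.resize(c,None,fx=.9,fy=.9))
E
```

```text
2193 [ 0.4049483  -0.00648004  0.03030157] [0.60598547 0.28778068 1.59401819]
heights row v=200 [[0.325, 0.004], [0.318, 0.002], [0.311, 0.002], [0.285, 0.095], [0.278, 0.097], [0.272, 0.09], [0.262, 0.103], [0.254, 0.114], [0.25, 0.097], [0.243, 0.092], [0.237, 0.088], [0.23, 0.088], [0.224, 0.081], [0.217, 0.081], [0.21, 0.077], [0.198, 0.113], [0.19, 0.126], [0.183, 0.124], [0.176, 0.124], [0.177, 0.057], [0.17, 0.053], [0.163, 0.054], [0.156, 0.055], [0.153, 0.01], [0.146, 0.008], [0.14, -0.004], [0.133, -0.008]]
plane 462 [ 0.0324863  -0.49654421  0.8674033 ] 29.84172575878444 -86.25677089892334
(array([  0,   0,   0,  11,  86, 221, 112,  28,  98, 310, 323, 140, 127,
       223, 243,  99,  14,   3,  11,  10,   8,  10,  16,  38]), array([-4.00000000e-02, -3.60000000e-02, -3.20000000e-02, -2.80000000e-02,
       -2.40000000e-02, -2.00000000e-02, -1.60000000e-02, -1.20000000e-02,
       -8.00000000e-03, -4.00000000e-03, -3.46944695e-17,  4.00000000e-03,
        8.00000000e-03,  1.20000000e-02,  1.60000000e-02,  2.00000000e-02,
        2.40000000e-02,  2.80000000e-02,  3.20000000e-02,  3.60000000e-02,
        4.00000000e-02,  4.40000000e-02,  4.80000000e-02,  5.20000000e-02,
        5.60000000e-02]))
handle 158 [0.50169591 0.16648698 0.28019268]
((492.069580078125, 97.20218658447266), (225.94134521484375, 70.8111343383789), 78.53828430175781)
0.005 1433 ((578.53369140625, -224.43959045410156), (310.1067199707031, 255.98609924316406), 89.02909088134766)
0.018 565 ((575.912353515625, -219.20712280273438), (152.91571044921875, 205.24391174316406), 12.74968147277832)
0.028 448 ((576.7669067382812, -220.96640014648438), (147.8424072265625, 190.1190185546875), 12.811131477355957)
```

View pics/crop1.png

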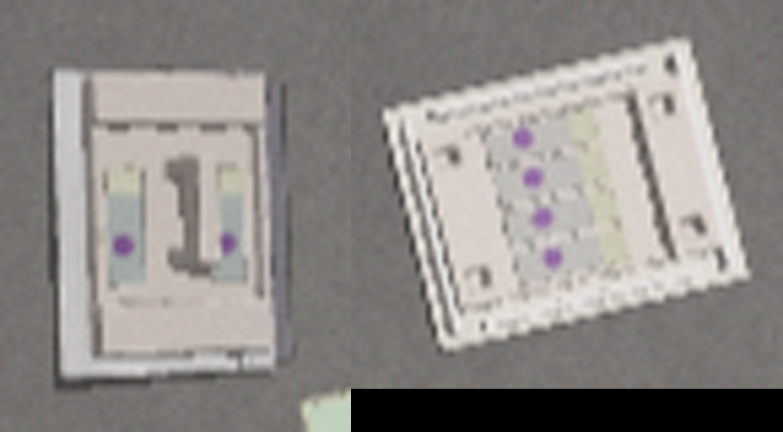

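The crop shows the handle bar around (184,216) and the four sockets at (453,155), (664,103), (693,225) and (480,277). I'll cast rays onto known heights and add a side zoom.

```bash
python3 - <<'E'
from h import *
f=lambda x,y,u0,v0:((x+.5)/5.4-.5+u0,(y+.5)/5.4-.5+v0)
S=np.array([ray('top',*f(x-351,y,282,145),.032)for x,y in((453,155),(664,103),(693,225),(480,277))])
print(S.round(4),"\ncentre",S.mean(0))
for i in range(4):
    e=S[(i+1)%4]-S[i];print(np.linalg.norm(e[:2]),np.degrees(np.arctan2(e[1],e[0])))
R=np.array([ray('top',*f(x,y,170,160),z)for x,y,z in((90,72,.1214),(265,72,.0614),(272,352,.0614),(99,354,.1214))])
print(R.round(4),"rimcentre",R.mean(0))
for i in range(4):
    e=R[(i+1)%4]-R[i];print(np.linalg.norm(e),np.degrees(np.arctan2(e[1],e[0])))
A=np.load('top0.npz');p=A['p'];d=A['d'];W=cloud('top',d)
for v in(194,200,206): print(v,p[v,196:212].tolist())
for v in range(188,214): 
    m=(W[v,:,2]>.118)&(W[v,:,2]<.135)&(W[v,:,1]>.15)&(W[v,:,1]<.215)
    if m.sum(): print(v,m.sum(),W[v,m].mean(0).round(4))
q=np.load('side0.npz')['p']
a=cv2.resize(q[150:202,220:285,::-1],None,fx=7,fy=7,interpolation=2);b=cv2.resize(q[228:292,262:348,::-1],None,fx=4,fy=4,interpolation=2)
c=np.zeros((364,455+344,3),np.uint8);c[:,:455]=a;c[:256,455:]=b;cv2.imwrite('pics/crop2.png',c)
E
```

```text
[[ 0.5996 -0.1432  0.032 ]
 [ 0.6323 -0.2855  0.032 ]
 [ 0.5497 -0.3027  0.032 ]
 [ 0.5171 -0.1596  0.032 ]] 
centre [ 0.57466857 -0.22275993  0.032     ]
0.145956333358816 -77.06196610787734
0.08435373015050038 -168.19066964210916
0.14679935504245914 102.8500312273162
0.08414916633892539 11.232526183995041
[[0.5982 0.2578 0.1214]
 [0.6029 0.1519 0.0614]
 [0.4173 0.1491 0.0614]
 [0.4183 0.2531 0.1214]] rimcentre [0.50918261 0.20297905 0.0914    ]
0.12181085648395394 -87.49045673147357
0.1855801780715918 -179.1572277285122
0.12007440552149078 89.46052214249335
0.17999874216521178 1.4747451226841932
194 [[153, 146, 136], [197, 187, 180], [195, 187, 180], [195, 185, 179], [197, 187, 180], [195, 186, 180], [166, 156, 152], [114, 107, 104], [123, 118, 114], [122, 118, 115], [129, 123, 121], [196, 187, 181], [195, 187, 180], [197, 188, 181], [176, 171, 158], [196, 195, 173]]
200 [[139, 138, 133], [195, 186, 179], [195, 185, 180], [198, 189, 182], [197, 186, 180], [198, 188, 183], [191, 183, 178], [165, 155, 151], [126, 118, 115], [129, 123, 119], [126, 118, 113], [196, 189, 181], [195, 186
[... 244 characters left out ...]
 116], [207, 199, 194], [197, 189, 182], [194, 187, 180], [204, 197, 191], [136, 112, 148]]
188 5 [0.5445 0.1857 0.1266]
189 4 [0.5411 0.1842 0.1255]
190 5 [0.5377 0.186  0.1252]
191 4 [0.5343 0.1843 0.1254]
192 4 [0.5311 0.1856 0.122 ]
193 5 [0.5275 0.1863 0.1234]
194 5 [0.524  0.1828 0.1245]
195 5 [0.5205 0.1828 0.1246]
196 6 [0.5171 0.1845 0.1248]
197 6 [0.5137 0.1846 0.1244]
198 6 [0.5102 0.1845 0.1254]
199 5 [0.5068 0.1829 0.1243]
200 6 [0.5033 0.1845 0.1258]
201 6 [0.4999 0.1843 0.1273]
202 6 [0.4966 0.1849 0.1229]
203 5 [0.4931 0.1832 0.123 ]
204 5 [0.4896 0.183  0.1252]
205 5 [0.4862 0.1828 0.1267]
206 5 [0.4828 0.1832 0.1239]
207 6 [0.4794 0.1849 0.1241]
208 3 [0.4761 0.1871 0.1209]
```

View pics/crop2.png

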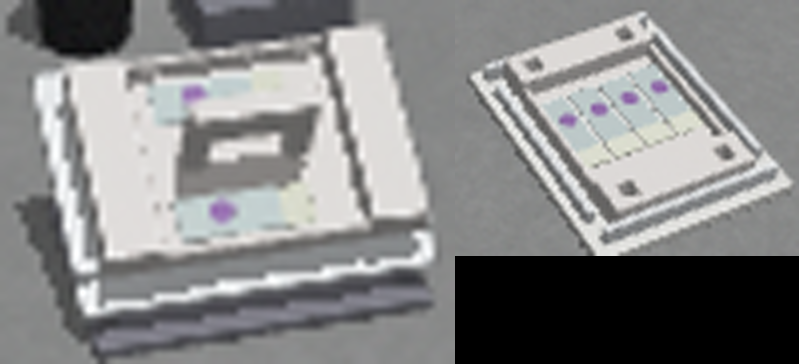

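The side zoom agrees: the tray leans toward the camera with its handle level, and the cradle sockets are at (533,64), (625,33), (725,152) and (628,188). Now I'll cross-check by ray and compute the approach.

```bash
cat >> h.py <<'E'
from scipy.spatial.transform import Rotation as Ro
def Rt(o): w,x,y,z=o['eef_rot'];return Ro.from_quat([x,y,z,w])
def frame(x,y): 
    x=np.array(x,float);x/=np.linalg.norm(x);y=np.array(y,float);y-=x*(x@y);y/=np.linalg.norm(y)
    return Ro.from_matrix(np.stack([x,y,np.cross(x,y)],1))
def rel(o,p,R):
    c=Rt(o);return (c.inv().apply(np.array(p)-o['eef_pos'])*1000).round(1),(c.inv()*R).as_rotvec(degrees=True).round(2)
HP=np.array([.510,.191,.1135]);th=np.radians(1.5)   # handle point, rack y azimuth
YR=np.array([np.cos(th),np.sin(th),0]);N=np.array([.5*np.sin(th),-.5*np.cos(th),.866]);TX=np.cross(YR,N)
E
python3 - <<'E'
from h import *
f=lambda x,y:((x-455+.5)/4-.5+262,(y+.5)/4-.5+228)
S=np.array([ray('side',*f(x,y),.032)for x,y in((533,64),(625,33),(725,152),(628,188))]);print(S.round(4),S.mean(0))
for i in range(4):
    e=S[(i+1)%4]-S[i];print(np.linalg.norm(e[:2]),np.degrees(np.arctan2(e[1],e[0])))
# handle top outline in side view: project
c=ctrl.camera_info('side');Ti=np.linalg.inv(c['T'])
for k in(-35,0,35):
  for t in(-7,7):
    P=HP+N*.014+YR*k/1000+TX*t/1000;q=Ti[:3,:3]@P+Ti[:3,3];print("proj",(c['fx']*q[0]/q[2]+c['cx']-220+.5)*7,(c['fy']*q[1]/q[2]+c['cy']-150+.5)*7)
o=ctrl.get_obs();print(Rt(o).as_matrix().round(3))
for s in(1,-1):
    R=frame(-N,s*TX)
    print(s,[rel(o,HP+N*(b-.019),R) for b in(.12,.0)])
for az in(12.6,192.6):
    a=np.radians(az);print(az,rel(o,[.57,-.22,.3],frame([0,0,-1],[np.cos(a),np.sin(a),0])))
E
```

```text
[[ 0.5158 -0.1567  0.032 ]
 [ 0.5992 -0.1384  0.032 ]
 [ 0.6314 -0.2833  0.032 ]
 [ 0.5488 -0.3011  0.032 ]] [ 0.5738128  -0.21986383  0.032     ]
0.0853916890588628 12.397604811260035
0.14840064413422857 -77.48122228133815
0.08446977784680419 -167.84545938630237
0.14804713359868346 102.87615591754947
proj 189.97129799308598 101.53487139819262
proj 195.40489218163174 124.4678038461733
proj 253.76164179869153 92.62662836166723
proj 259.3962807021147 115.42090459127576
proj 316.9613587899097 83.80086563317244
proj 322.79308785937553 106.4580653609579
[[-0.     0.289 -0.957]
 [ 0.002 -0.957 -0.289]
 [-1.    -0.002 -0.   ]]
1 [(array([  30.6, -561.5, -530. ]), array([ 14.92,   3.99, -29.73])), (array([ 134.6, -619.2, -545.7]), array([ 14.92,   3.99, -29.73]))]
-1 [(array([  30.6, -561.5, -530. ]), array([-159.56,   42.62,    5.72])), (array([ 134.6, -619.2, -545.7]), array([-159.56,   42.62,    5.72]))]
12.6 (array([ -69.1, -199.5, -482.2]), array([-8.583e+01, -8.000e-02,  6.000e-02]))
192.6 (array([ -69.1, -199.5, -482.2]), array([9.417e+01, 6.000e-02, 8.000e-02]))
```

Call:
step_arm --pt "30 -561 -530 15 4 -30 0" --pt "30 -561 -530 15 4 -30 0" --pt "30 -561 -530 15 4 -30 0" --pt "30 -561 -530 15 4 -30 0" --pt "30 -561 -530 15 4 -30 0" --pt "30 -561 -530 15 4 -30 0" --pt "30 -561 -530 15 4 -30 0" --pt "30 -561 -530 15 4 -30 0" --pt "30 -561 -530 15 4 -30 0" --pt "30 -561 -530 15 4 -30 0"

```text
time_s: 1.35
eef_pos: [0.4461, 0.0098, 0.2069]
eef_rot: [0.176, -0.68, -0.192, 0.685]
wrist_force: [0.1, -0.8, 0.5]
opening: 1.002
```

```bash
python3 - <<'E'
from h import *
o=ctrl.get_obs();print(o['time_s'],o['eef_pos'],o['q'].round(2))
print(Rt(o).as_matrix().round(3));print(rel(o,HP+N*(.12-.019),frame(-N,TX)))
E
```

```text
1.35 [0.44613168 0.00982657 0.20691834] [-0.57  0.03  1.92  0.43  1.52  0.88]
[[-0.013  0.021 -1.   ]
 [ 0.502 -0.864 -0.024]
 [-0.865 -0.503  0.001]]
(array([  70. , -108.6,  -68.4]), array([-0.1 , -0.02,  0.17]))
```

Call:
step_arm --pt "70 -109 -68 0 0 0 0" --pt "70 -109 -68 0 0 0 0" --pt "70 -109 -68 0 0 0 0" --pt "70 -109 -68 0 0 0 0" --pt "70 -109 -68 0 0 0 0"

```text
time_s: 1.98
eef_pos: [0.5099, 0.1385, 0.2009]
eef_rot: [0.176, -0.68, -0.192, 0.686]
wrist_force: [0.2, 1.0, 0.2]
opening: 1.003
```

```bash
python3 - <<'E'
from h import *
o=ctrl.get_obs();print(o['time_s'],o['eef_pos'],o['q'].round(2))
print(rel(o,HP-N*.019,frame(-N,TX)))
for n,(a,b,c,d),s in(('side',(110,230,180,330),5),):
    p,dd=ctrl.camera(n);cv2.imwrite('pics/ap.png',cv2.resize(p[a:b,c:d,::-1],None,fx=s,fy=s,interpolation=2))
E
```

```text
1.975 [0.50990701 0.13848156 0.20090505] [-0.27  0.13  1.83  0.51  1.38  1.13]
(array([120.9,  -1.4,  -1.5]), array([-0.11,  0.04,  0.16]))
```

View pics/ap.png

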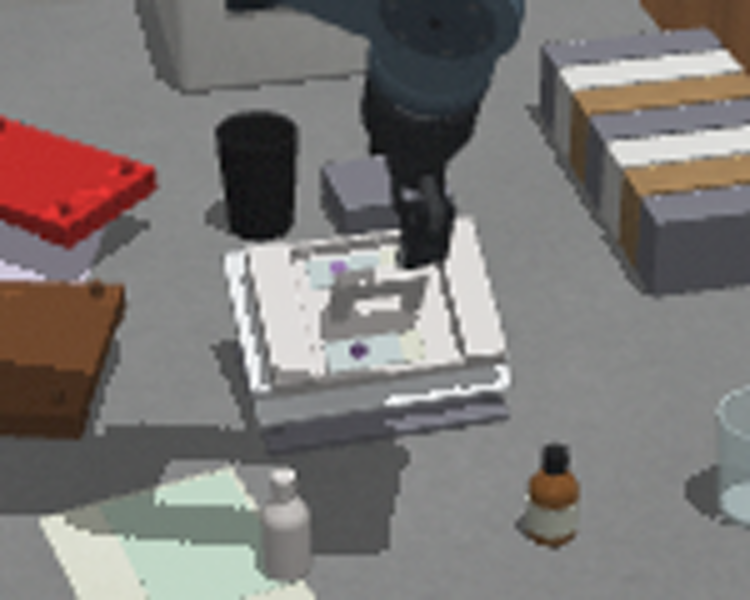

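The gripper is above the handle and tilted with it, and the bystanders are clear. Next: advance along tool x and close.

Call:
step_arm --pt "60 -1 -1 0 0 0 0" --pt "95 -1 -1 0 0 0 0" --pt "110 -1 -1 0 0 0 0" --pt "119 -1 -1 0 0 0 0" --pt "119 -1 -1 0 0 0 0" --pt "119 -1 -1 0 0 0 130" --pt "119 -1 -1 0 0 0 170" --pt "119 -1 -1 0 0 0 190" --pt "119 -1 -1 0 0 0 210" --pt "119 -1 -1 0 0 0 230"

```text
time_s: 3.28
eef_pos: [0.51, 0.199, 0.099]
eef_rot: [0.175, -0.68, -0.192, 0.685]
wrist_force: [-0.6, -5.2, 2.3]
opening: 0.157
```

Call:
step_arm --pt "0 0 0 0 0 0 255" --pt "0 0 0 0 0 0 255" --pt "0 0 0 0 0 0 255" --pt "0 0 0 0 0 0 255"

```text
time_s: 3.78
eef_pos: [0.51, 0.199, 0.099]
eef_rot: [0.175, -0.68, -0.192, 0.685]
wrist_force: [-1.8, -5.4, 2.0]
opening: 0.157
```

Call:
step_arm --pt "-5 0 0 0 0 0 255" --pt "-15 0 0 0 0 0 255" --pt "-30 0 0 0 0 0 255" --pt "-50 0 0 0 0 0 255" --pt "-80 0 0 0 0 0 255" --pt "-110 0 0 0 0 0 255" --pt "-110 0 0 0 0 0 255"

```text
time_s: 4.65
eef_pos: [0.5131, 0.143, 0.1966]
eef_rot: [0.175, -0.682, -0.192, 0.683]
wrist_force: [0.3, 0.7, -5.5]
opening: 0.158
```

```bash
python3 - <<'E'
from h import *
o=ctrl.get_obs();print(o['time_s'],o['eef_pos'],o['q'].round(2),o['wrist_force'])
a=np.radians(-167.4)
print(rel(o,[.574,-.2213,.21],frame([0,0,-1],[np.cos(a),np.sin(a),0])))
print(rel(o,[.51,.05,.25],frame([0,0,-1],[0,-1,0])))
E
```

```text
4.65 [0.51314032 0.14297093 0.19658067] [-0.26  0.14  1.83  0.51  1.37  1.13] [ 0.32646934  0.65575943 -5.53002299]
(array([-194.7,  309.7,  -52.5]), array([76.86, 20.42, 25.34]))
(array([-92.8,  53.6,   5. ]), array([ 1.37,  0.09, 30.09]))
```

Call:
step_arm --pt "-93 54 5 1 0 30 255" --pt "-93 54 5 1 0 30 255" --pt "-93 54 5 1 0 30 255" --pt "-93 54 5 1 0 30 255"

```text
time_s: 5.15
eef_pos: [0.5078, 0.0533, 0.2468]
eef_rot: [-0.003, -0.705, -0.006, 0.709]
wrist_force: [-0.3, 0.4, -3.8]
opening: 0.156
```

```bash
python3 - <<'E'
from h import *
o=ctrl.get_obs();print(o['time_s'],o['eef_pos'],o['q'].round(2),o['wrist_force'])
a=np.radians(-167.4)
print(rel(o,[.574,-.2213,.21],frame([0,0,-1],[np.cos(a),np.sin(a),0])))
E
```

```text
5.15 [0.50779796 0.05329949 0.24678161] [-0.13  0.03  1.74  0.    1.38  1.43] [-0.27121165  0.36262522 -3.82072498]
(array([ 35.1, 275.5, -63.1]), array([ 7.81e+01,  4.70e-01, -2.00e-02]))
```

Call:
step_arm --pt "17 276 -63 78 0.5 0 255" --pt "17 276 -63 78 0.5 0 255" --pt "17 276 -63 78 0.5 0 255" --pt "17 276 -63 78 0.5 0 255" --pt "17 276 -63 78 0.5 0 255" --pt "17 276 -63 78 0.5 0 255" --pt "17 276 -63 78 0.5 0 255" --pt "17 276 -63 78 0.5 0 255" --pt "17 276 -63 78 0.5 0 255" --pt "17 276 -63 78 0.5 0 255"

```text
time_s: 6.4
eef_pos: [0.5732, -0.2243, 0.228]
eef_rot: [0.442, -0.551, 0.442, 0.552]
wrist_force: [0.1, -0.9, -5.0]
opening: 0.155
```

```bash
python3 - <<'E'
from h import *
o=ctrl.get_obs();print(o['time_s'],o['eef_pos'],o['q'].round(2),o['wrist_force'])
a=np.radians(-167.4)
print(rel(o,[.574,-.2213,.14],frame([0,0,-1],[np.cos(a),np.sin(a),0])))
p,d=ctrl.camera('side');q,e=ctrl.camera('top');np.savez('c1.npz',ps=p,ds=d,pt=q,dt=e)
A=cv2.resize(p[180:300,250:360,::-1],None,fx=4,fy=4,interpolation=2);B=cv2.resize(q[120:240,270:360,::-1],None,fx=4,fy=4,interpolation=2)
cv2.imwrite('pics/cr.png',np.hstack([A,B]))
E
```

```text
6.4 [ 0.57322564 -0.22434562  0.22797024] [-0.57  0.27  1.5   0.    1.37  2.36] [ 0.1484053  -0.88744264 -5.03754407]
(array([88. , -1.4,  2.8]), array([-0.08,  0.01, -0.01]))
```

View pics/cr.png

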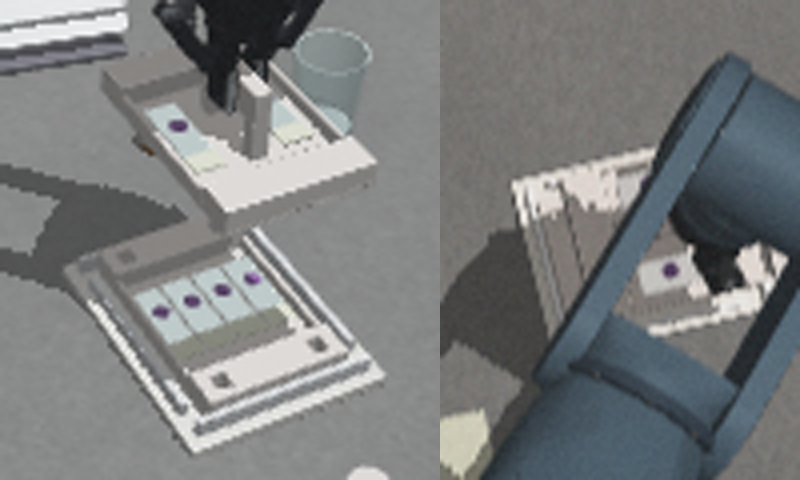

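The tray is held level above the cradle: the held tray's rim corners are at (103,72), (228,212) and (377,160), and the sockets are below. I'll measure where the tray centre sits in the hand, using the same camera that gave the socket centre.

```bash
python3 - <<'E'
from h import *
f=lambda x,y:((x+.5)/4-.5+250,(y+.5)/4-.5+180)
C=np.array([ray('side',*f(x,y),.221) for x,y in((103,72),(228,212),(377,160))]);print(C.round(4),"centre",(C[0]+C[2])/2)
for e in(C[1]-C[0],C[2]-C[1]):print(np.linalg.norm(e),np.degrees(np.arctan2(e[1],e[0])))
S=np.array([ray('side',*f(x,y),.032) for x,y in((222,380),(318,344),(128,257))]);print(S.round(4),(S[1]+S[2])/2)
# subpixel: bottom-edge/rim depth
D=np.load('c1.npz');W=cloud('side',D['ds']);s=W[180:300,250:360].reshape(-1,3)
m=(s[:,2]>.21)&(s[:,2]<.232)&(s[:,0]>.48)&(s[:,0]<.68)&(s[:,1]<-.1)&(s[:,1]>-.34);print(m.sum(),np.median(s[m],0),s[m].min(0),s[m].max(0))
E
```

```text
[[ 0.4931 -0.1577  0.221 ]
 [ 0.5338 -0.3255  0.221 ]
 [ 0.6494 -0.2982  0.221 ]] centre [ 0.57127504 -0.2279565   0.221     ]
0.17265286941380903 -76.35140168852907
0.11879943801251006 13.313077829697805
[[ 0.5495 -0.3012  0.032 ]
 [ 0.6314 -0.2833  0.032 ]
 [ 0.5171 -0.1582  0.032 ]] [ 0.57423384 -0.22074849  0.032     ]
839 [ 0.56262363 -0.28163897  0.21950246] [ 0.49451347 -0.32684278  0.21001811] [ 0.65018624 -0.13359521  0.23195936]
```

```bash
cat >> h.py <<'E'
def down(x,y,z,az=-167.4):
    o=ctrl.get_obs();a=np.radians(az);print(o['time_s'],o['eef_pos'].round(4),o['wrist_force'].round(1),o['torque'].round(2));print(rel(o,[x,y,z],frame([0,0,-1],[np.cos(a),np.sin(a),0])))
E
python3 -c "
from h import *
down(.5745,-.2215,.08)"
```

```text
6.5 [ 0.5735 -0.2245  0.2286] [-0.9 -0.5 -4. ] [-0.01  0.03 -0.01]
(array([148.6,  -1.5,   2.8]), array([-0.09, -0.06,  0.02]))
```

Call:
step_arm --pt "40 -1.5 3 0 0 0 255" --pt "80 -1.5 3 0 0 0 255" --pt "115 -1.5 3 0 0 0 255" --pt "135 -1.5 3 0 0 0 255" --pt "146 -1.5 3 0 0 0 255" --pt "148 -1.5 3 0 0 0 255" --pt "148 -1.5 3 0 0 0 255"

```text
time_s: 7.38
eef_pos: [0.5756, -0.2221, 0.0823]
eef_rot: [-0.442, 0.553, -0.443, -0.55]
wrist_force: [-0.7, -0.3, -3.6]
opening: 0.15
```

```bash
python3 - <<'E'
from h import *
down(.5745,-.2215,.073)
p,d=ctrl.camera('side')
cv2.imwrite('pics/low.png',cv2.resize(p[210:300,255:355,::-1],None,fx=6,fy=6,interpolation=2))
E
```

```text
7.375 [ 0.5756 -0.2221  0.0823] [-0.7 -0.3 -3.6] [-0.   -0.    0.02]
(array([9.3, 0.9, 0.8]), array([-0.12, -0.21,  0.12]))
```

View pics/low.png

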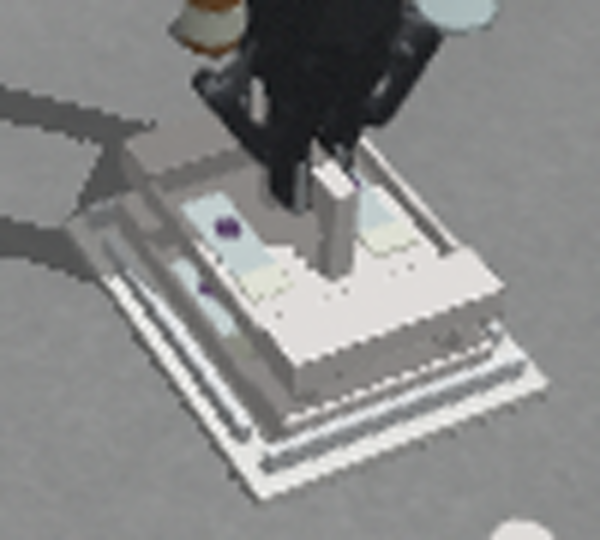

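The tray hovers just above the lower tray. Upper rim corners are at (295,362) and (505,288); the lower rim's visible near edge runs from about (285,425) to (492,352). I'll compare the two by ray.

```bash
python3 - <<'E'
from h import *
f=lambda x,y:((x+.5)/6-.5+255,(y+.5)/6-.5+210)
U=np.array([ray('side',*f(x,y),.0755) for x,y in((295,362),(505,288))])
L=np.array([ray('side',*f(x,y),.032) for x,y in((285,424),(493,352))])
ax=np.array([np.cos(np.radians(12.6)),np.sin(np.radians(12.6))]);ay=np.array([-ax[1],ax[0]])
for q in(U,L):
    e=q[1]-q[0];m=q.mean(0)[:2]+ay*.09;print(q.round(4).tolist(),np.linalg.norm(e),np.degrees(np.arctan2(e[1],e[0])),"centre",m)
print("diff in tray axes mm",(L.mean(0)-U.mean(0))[:2]@np.stack([ax,ay],1)*1000)
E
```

```text
[[0.5363, -0.3209, 0.0755], [0.6515, -0.2978, 0.0755]] 0.11753176075159817 11.344921463468905 centre [ 0.57424762 -0.2215548 ]
[[0.5341, -0.32, 0.032], [0.6498, -0.2987, 0.032]] 0.1176081850151369 10.450091781068455 centre [ 0.57233497 -0.22149947]
diff in tray axes mm [-1.85451204  0.47123294]
```

Call:
step_arm --pt "3 1.2 0.7 0 0 0 255" --pt "6 1.2 0.7 0 0 0 255" --pt "8 1.2 0.7 0 0 0 255" --pt "9.5 1.2 0.7 0 0 0 255" --pt "10.5 1.2 0.7 0 0 0 255" --pt "11 1.2 0.7 0 0 0 255" --pt "11 1.2 0.7 0 0 0 255"

```text
time_s: 8.3
eef_pos: [0.5735, -0.2212, 0.0701]
eef_rot: [-0.442, 0.552, -0.443, -0.551]
wrist_force: [0.7, -0.3, -4.1]
opening: 0.159
```

```bash
python3 -c "
from h import *
down(.5745,-.2215,.061)"
```

```text
8.3 [ 0.5735 -0.2212  0.0701] [ 0.7 -0.3 -4.1] [ 0.02 -0.04  0.05]
(array([ 9.1, -0.9, -0.5]), array([-0.12, -0.13,  0.04]))
```

Call:
step_arm --pt "1 0 0 0 0 0 255" --pt "2 0 0 0 0 0 255" --pt "3 0 0 0 0 0 255" --pt "3 0 0 0 0 0 255"

```text
time_s: 8.8
eef_pos: [0.5735, -0.2212, 0.067]
eef_rot: [-0.442, 0.552, -0.443, -0.551]
wrist_force: [1.3, -0.3, -4.5]
opening: 0.156
```

Call:
step_arm --pt "1 0 0 0 0 0 255" --pt "2 0 0 0 0 0 255" --pt "3 0 0 0 0 0 255" --pt "3 0 0 0 0 0 255"

```text
time_s: 9.3
eef_pos: [0.5735, -0.2212, 0.064]
eef_rot: [-0.442, 0.552, -0.443, -0.551]
wrist_force: [0.8, -0.4, -4.6]
opening: 0.153
```

Call:
step_arm --pt "1 0 0 0 0 0 255" --pt "1.5 0 0 0 0 0 255" --pt "2 0 0 0 0 0 255" --pt "2 0 0 0 0 0 255"

```text
time_s: 9.8
eef_pos: [0.5735, -0.2213, 0.0623]
eef_rot: [-0.442, 0.552, -0.443, -0.551]
wrist_force: [-0.1, 0.9, -1.0]
opening: 0.153
```

Call:
step_arm --pt "0.5 0 0 0 0 0 255" --pt "1 0 0 0 0 0 255" --pt "1 0 0 0 0 0 255"

```text
time_s: 10.18
eef_pos: [0.5735, -0.2214, 0.0623]
eef_rot: [-0.442, 0.552, -0.443, -0.551]
wrist_force: [-4.6, 1.9, 7.2]
opening: 0.154
```

```bash
python3 - <<'E'
from h import *
down(.5745,-.2215,.061)
p,d=ctrl.camera('side')
cv2.imwrite('pics/home.png',cv2.resize(p[210:300,255:355,::-1],None,fx=6,fy=6,interpolation=2))
E
```

```text
10.175 [ 0.5735 -0.2214  0.0623] [-4.6  1.9  7.2] [0.43 0.64 0.03]
(array([ 1.3, -0.9, -0.3]), array([-0.12, -0.15,  0.03]))
```

View pics/home.png

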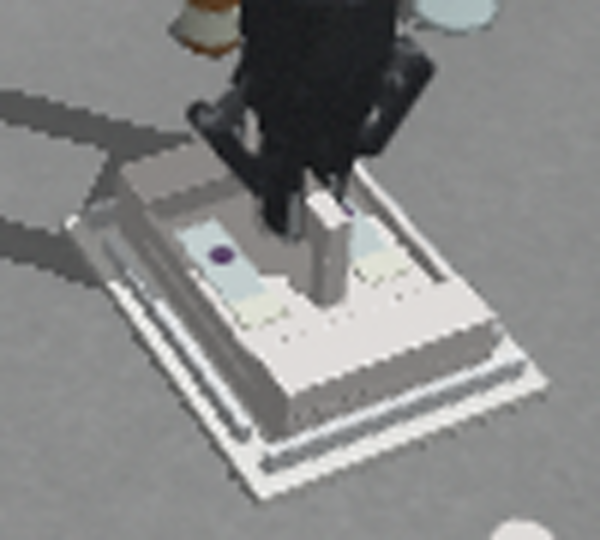

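It looks flush, with no gap between the trays (near rim corner at (288,395)). There's a small sideways load, so I'll relax it and press slightly to confirm the tray is home.

Call:
step_arm --pt "0 0.5 0 0 0 0 255" --pt "0 0.8 0.2 0 0 0 255" --pt "0.5 0.8 0.2 0 0 0 255" --pt "0.5 0.8 0.2 0 0 0 255"

```text
time_s: 10.72
eef_pos: [0.5735, -0.2214, 0.0622]
eef_rot: [-0.443, 0.553, -0.443, -0.55]
wrist_force: [-2.0, 1.9, 9.9]
opening: 0.155
```

```bash
python3 -c "
from h import *
down(.5745,-.2215,.061);print(Rt(ctrl.get_obs()).as_matrix()[:,0])"
```

```text
10.725 [ 0.5735 -0.2214  0.0622] [-2.   1.9  9.9] [ 0.64  0.43 -0.01]
(array([ 1.2, -0.9, -0.4]), array([-0.12, -0.19,  0.12]))
[ 0.0027855  -0.00271383 -0.99999244]
```

Call:
step_arm --pt "-0.5 0 0 0 0 0 255" --pt "-1 0 0 0 0 0 255" --pt "-1 0 0 0 0 0 200" --pt "-1 0 0 0 0 0 120" --pt "-1 0 0 0 0 0 60" --pt "-1 0 0 0 0 0 0" --pt "-1 0 0 0 0 0 0" --pt "-1 0 0 0 0 0 0" --pt "-1 0 0 0 0 0 0"

```text
time_s: 11.85
eef_pos: [0.5726, -0.2212, 0.0615]
eef_rot: [-0.442, 0.552, -0.443, -0.551]
wrist_force: [0.1, -0.1, -0.4]
opening: 1.002
```

Call:
step_arm --pt "-15 0 0 0 0 0 0" --pt "-40 0 0 0 0 0 0" --pt "-90 0 0 0 0 0 0" --pt "-150 0 0 0 0 0 0" --pt "-200 0 0 0 0 0 0" --pt "-200 0 0 0 0 0 0" --pt "-200 0 0 0 0 0 0"

```text
time_s: 12.72
eef_pos: [0.5722, -0.2207, 0.2619]
eef_rot: [-0.442, 0.552, -0.443, -0.55]
wrist_force: [-0.1, 0.3, -0.8]
opening: 1.0
```

```bash
python3 - <<'E'
from h import *
down(.5745,-.2215,.061)
p,d=ctrl.camera('side');W=cloud('side',d)
cv2.imwrite('pics/end.png',cv2.resize(p[210:300,255:355,::-1],None,fx=6,fy=6,interpolation=2))
s=W[210:300,255:355].reshape(-1,3)
ax=np.array([np.cos(np.radians(12.6)),np.sin(np.radians(12.6))]);ay=np.array([-ax[1],ax[0]]);l=(s[:,:2]-[.574,-.2215])@np.stack([ax,ay],1)
m=(abs(l[:,0])<.058)&(abs(l[:,1])<.088)&(s[:,2]>.045)&(s[:,2]<.063)
for k,i in(("+x",l[:,0]>.04),("-x",l[:,0]<-.045),("+y",l[:,1]>.065),("-y",l[:,1]<-.065)):print(k,(m&i).sum(),np.median(s[m&i,2]))
h=(abs(l[:,0])<.02)&(abs(l[:,1])<.05)&(s[:,2]>.085)&(s[:,2]<.105);print("handle top",h.sum(),np.median(s[h,2]),(l[h].min(0)+l[h].max(0))/2)
E
```

```text
12.725 [ 0.5722 -0.2207  0.2619] [-0.1  0.3 -0.8] [-0.04 -0.01 -0.06]
(array([200.9,  -1.9,  -0.8]), array([-0.13, -0.14,  0.05]))
+x 130 0.05319570097010129
-x 71 0.05458459241192881
+y 164 0.05506674227523184
-y 230 0.05508089968019764
handle top 114 0.09390014685157161 [-0.00198087  0.00146785]
```

View pics/end.png

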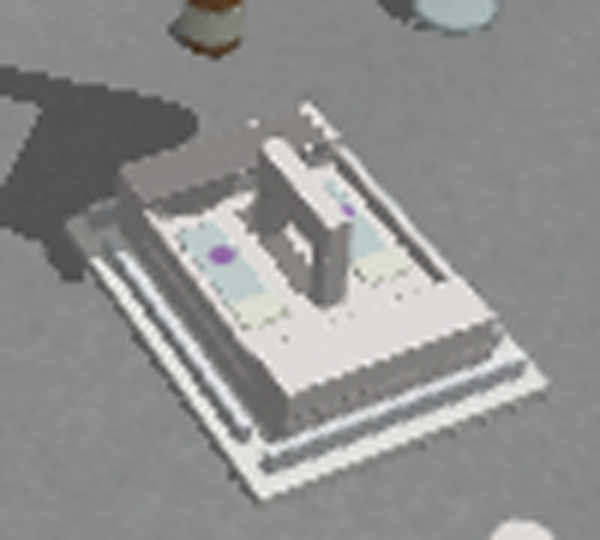

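The tray sits flush: rim about 54 mm (expected 54), handle top 93.9 mm (expected 94), and the gripper is clear.

```bash
python3 -c "
from bench import ctrl
print(ctrl.hand_in())"
```

```text
the job is handed in; nothing more can be done
None
```

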